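# Clamp a board in the crosscut sled

### The job

Clamp the board in the crosscut sled, ready for its cut: slide it so that its long edge lies snug along the fence and its end snug against the end stop, then screw the hold-down onto it with the T-handle, half turn after half turn, until the foot holds it firmly. Stop turning once it is firm, so that the wood is not bruised, let go and leave the board seated, and do not shift the pencil and the offcut on the sled or the tape measure and the hex key beside it.

Things in the scene. Friction and masses are not known exactly. Their poses are not given: they have to be found in the camera images.
- board: hardwood board, 300 mm long (y), 70 mm wide (x), 27 mm thick, about 0.42 kg, lying loose and a little askew on the sled's base, 8 to 30 mm off the fence and 25 to 75 mm from the stop, already under the raised foot of the screw; origin at the centre of its underside, z up
- sled: crosscut sled that stands fast on the saw table (it does not move). Origin at table height, z up. Plywood base with its top at z 12 mm, from x -130 to +90 and y -170 to +210 mm; wooden fence along y on its far side, end stop at its right (-y) end. The seated board has its origin at x 15, y 10, z 12 mm and its y axis along the sled's
- tscrew: steel T-handle screw of the hold-down. Origin on the upright screw axis at the cross-bar's height, about 134 mm up, x along the bar. Head in the middle 28 mm across, from 18 mm below to 12 mm above the bar's centre. Clockwise from above screws it down, 5 mm a full turn; it stays where left. Its round rubber foot (34 mm) turns with it and starts 3 to 5.5 mm above the board
- pencil: black carpenter's pencil, 8.5 by 8.5 by 150 mm, lying along the top of the fence (not part of the job); origin at the centre of its underside
- offcut: small wooden offcut, 32 by 60 by 18 mm, on the sled's base in front of the board (not part of the job); origin at the centre of its underside
- tape: tape measure, 70 by 42 by 66 mm, on the saw table to the right of the sled (not part of the job); origin at the centre of its underside
- hex_key: hex key with a black T-grip, 150 mm long, lying flat on the saw table to the right of the sled (not part of the job); origin under the middle of its grip, x along its shank
- fence_face (a point): point on the fence's face, which is the plane x = +50 mm of the sled; the fence is 20 mm thick and its top at z 67 mm
- stop_face (a point): point on the face of the aluminium end stop, which is the plane y = -140 mm of the sled, from x -11 to +51 mm; its top at z 55 mm
- boss_top (a point): top of the steel boss (38 mm across, at z 93 mm) on a bracket behind the fence, in which the upright hold-down screw runs; its axis is at x 15, y -60 mm of the sled
- grip_a (a point): one end of the T-handle's round 12 mm bar, 46 mm from the axis, free to be taken from above; a 17 mm ball ends the bar at 60 mm. Turning freely takes about 0.06 N m. Once the foot bears, its pressure grows by about 85 N per radian turned, and the torque by about 0.0075 N m per newton of it (15 % more or less)
- grip_b (a point): the other end of the bar, just like grip_a. Push felt here while turning: 8 N (0.36 N m, foot 40 N) only just holds the board, 10 to 14 N (0.45 to 0.65 N m, foot 50 to 85 N) is firm, 20 N (0.93 N m, foot 120 N) bruises it. Friction keeps the screw tight, so the force fades when the hand stops

How it is judged:
On the way, in this order (a step that is already met when the one before it is completed fails the run):
1. the board sits snug against the fence and the end stop (x of board in the frame of sled above 0.0132 m and y of board in the frame of sled below 0.012 m and angle between the y axis of board and the y axis of sled, either way round below 0.012 rad), for 0.2 s.
2. the foot of the hold-down screw bears firmly on the board (contact force between tscrew and board above 40 N), for 0.2 s.
At the end, for the whole second after the job is handed in: the board lies seated (within 1.8 mm of the fence, 2 mm of the end stop and 0.012 rad of square), the foot of the screw presses on it with more than 40 N, and the board is at rest (all of step 1 and linear speed of board below 0.01 m/s and contact force between tscrew and board above 40 N); the robot touches nothing.
It fails at once if the screw is overtightened: its foot presses on the board with more than 120 N (contact force between tscrew and board above 120 N).
It fails at once if a bystander (pencil, offcut, tape measure or hex key) is moved more than 20 mm (distance of any of pencil, offcut, tape, hex_key from where it was at the start of the episode above 0.02 m).
It also fails if it takes over 72 s, if anything falls off the work surface, if the arm or the gripper's body presses on something with over 40 N, if the wrist force passes 120 N, or if a joint passes its speed limit or range.

### The arm

A 6-joint arm with a two-finger parallel gripper is mounted at the origin on the work surface. World frame = base frame: x ahead of the robot, y to its left, z up, the work surface at z = 0. Lengths are in m, angles in rad, forces in N, time in s.
With the tool pointing down it reaches from about 0.35 to 0.775 m from the base axis. Payload 7.3 kg.
Tool frame: the origin (TCP) lies at the centre of the arm's flange, where the gripper is bolted on; the fingertips stand 178 mm ahead of it and the grasp point (between the pads) lies 159 mm ahead of it (tip_extent is the distance from the TCP to the fingertips, in m); z points along the fingers, y is the line along which they close (so a half turn about z gives the same grasp; the last joint's range is limited). The gripper opens to 92 mm and grips with 3 to 60 N. Pads are 19 mm wide; open, the fingers measure 130 mm over their backs; the gripper's body (75 mm by 190 mm) begins 47 mm behind the grasp point.
Start: joints at [1.112, 0.342, 1.524, -0, 1.275, -0.146], TCP at [0.162, 0.5, 0.405] pointing down, gripper open.
Joint ranges: [-2.53, 2.53], [-0.77, 2.02], [0.04, 2.7], [-1, 4.14], [0.28, 2.66], [-3.11, 3.11]. Speed limits (rad/s): [2.57, 2.57, 3.14, 3.14, 3.14, 3.14].

### API

Orientations are given as [roll, pitch, yaw] about the fixed x, y, z axes, in that order (R = Rz(yaw) Ry(pitch) Rx(roll)).
In Python, from cell import * gives the robot as it stands.
- The arm moves only by the tool arm_command, never from a script. Its arguments are lists of equal length, an entry for each row: "xyz": the shift along the world's x, y, z in mm, a list of three; "spin": the turn about the world's z in degrees. In form: {"xyz": [[tx, ty, tz], ...], "spin": [spin, ...]}. A call has 1 to 20 rows; each row shifts and turns the commanded pose from where the row before left it; what a row does not reach is not made up. A row lasts 1/10 s, in which the tool goes at most 50 mm and 8.59 degrees, less where a joint would pass 70% of its speed; a pose out of reach is approached as far as the arm can. A call with a gripper value outside its range is refused whole. "jaw" is the opening, from -1 (shut) to 1 (fully open), set as the call begins (left out, the last holds). The fingers move at their own pace and stop on an object; "squeeze" is the grip in N (left out, the last holds). Time passes only in rows, so rows that do not move let the fingers close. It gives the time, the measured TCP pose, the force, the opening and the grip force at its end, in the units of the state.
- observe(): the state, without advancing time (a new reading comes with each control period).
- read_camera(name): name is "scene" or "top"; returns a dict with "img" (384x512x3 uint8, red, green, blue), "depth" (384x512 float32, m along the optical axis (not along the pixel's ray), 0 where there is no reading), "fx", "fy", "cx", "cy" (pixels), "world_from_camera" (4x4, takes a point from camera to world coordinates). Camera axes: x right, y up, looking along -z (the intrinsics and any distortion apply to the point x, -y, -z); pixel columns grow to the right and rows downward; lengths in m; the calibration is good to about 2 mm. A picture is of the moment at which its call begins.
- hand_in(): hands the job in; it is judged then, once.
The state is a dict: "time": time; "qpos": joint angles; "qvel": joint speeds; "joint_efforts": joint torques, N m; "tool_pos": TCP position; "tool_rot": TCP orientation; "contact_force": force on the tool from outside, world axes, zero at the start; "torque": the same for the moment, N m; "opening": finger opening in m; "grip_force": force on a finger pad.
Only numpy, scipy, OpenCV 4.12 (cv2) and the standard library are available. Lean on these libraries where they do the work, as an engineer would, in place of code of your own. Each camera call takes 0.05 s, during which the arm holds its last target. There are 200 camera calls.

## Working session

There is one attempt and no reset: what is moved stays moved. The work goes in short steps, Python scripts to look and compute and a tool call to move; the robot and the scene stay as the last step left them, time stands still between calls to the robot, and variables do not carry over. Pictures are saved under pics/ and viewed, at most 10 in all, crops included, and the job is handed in when it is done.

Besides the shell and the picture viewer there is one more tool, called after "Request:" as name([rows], argument=value, ...), one row to a line, values as JSON. arm_command: Moves the arm, as the interface text tells. Its arguments: {"type":"object","properties":{"xyz":{"type":"array","items":{"type":"array","items":{"type":"number"}}},"spin":{"type":"array","items":{"type":"number"}},"jaw":{"type":"number"},"squeeze":{"type":"number"}},"required":["xyz","spin"]}

```bash
mkdir -p pics; ls
cat > h.py <<'E'
from cell import *
import numpy as np, cv2
def snap(n,tag):
    c=read_camera(n); np.savez(f'pics/{tag}.npz',**c); cv2.imwrite(f'pics/{tag}.png',cv2.cvtColor(c['img'],cv2.COLOR_RGB2BGR)); return c
def P(c,u,v,d=None):
    if d is None: d=float(np.median(c['depth'][int(v)-1:int(v)+2,int(u)-1:int(u)+2]))
    p=np.array([(u-c['cx'])/c['fx']*d,-(v-c['cy'])/c['fy']*d,-d,1]); return (c['world_from_camera']@p)[:3]
E
python3 - <<'E'
from h import *
for n in('scene','top'):
    c=snap(n,n); print(n,c['fx'],c['cx'],c['cy'],np.round(c['world_from_camera'],3).tolist())
a=[cv2.imread(f'pics/{n}.png') for n in('scene','top')]
for n,i in zip(('scene','top'),a): cv2.imwrite(f'pics/{n}_b.png',cv2.resize(i,(800,600),interpolation=cv2.INTER_CUBIC))
s=observe(); print(s)
E
```

```text
pics
scene 353.22501805733907 260.05566922966585 193.23296691903934 [[-0.326, -0.602, 0.729, 1.2], [0.945, -0.19, 0.265, 0.156], [-0.021, 0.776, 0.631, 0.643], [0.0, 0.0, 0.0, 1.0]]
top 354.1017766256313 250.99686424760245 195.59933376147944 [[-0.028, 0.988, -0.155, 0.423], [-1.0, -0.028, 0.006, -0.078], [0.001, 0.155, 0.988, 0.949], [0.0, 0.0, 0.0, 1.0]]
{'time': 0.1, 'qpos': array([ 1.11198666e+00,  3.42647985e-01,  1.52492335e+00,  2.06111123e-05,
        1.27534537e+00, -1.46035774e-01]), 'qvel': array([-0.00102217, -0.00107905, -0.00174213, -0.00017143, -0.00148797,
        0.00207117]), 'joint_efforts': array([ 1.20487937e-03, -4.32011032e+01, -2.44695550e+01,  7.18683307e-02,
        5.26807085e-02, -8.07576930e-05]), 'tool_pos': array([0.16148524, 0.49942795, 0.40411626]), 'tool_rot': array([-3.14028556e+00, -2.12172979e-04,  2.82881261e+00]), 'contact_force': array([-1.09241612,  0.25600073,  0.09157099]), 'torque': array([ 0.00649474,  0.01042376, -0.01868448]), 'grip_force': 0.0, 'opening': 0.09193639313090003}
```

View pics/scene_b.png

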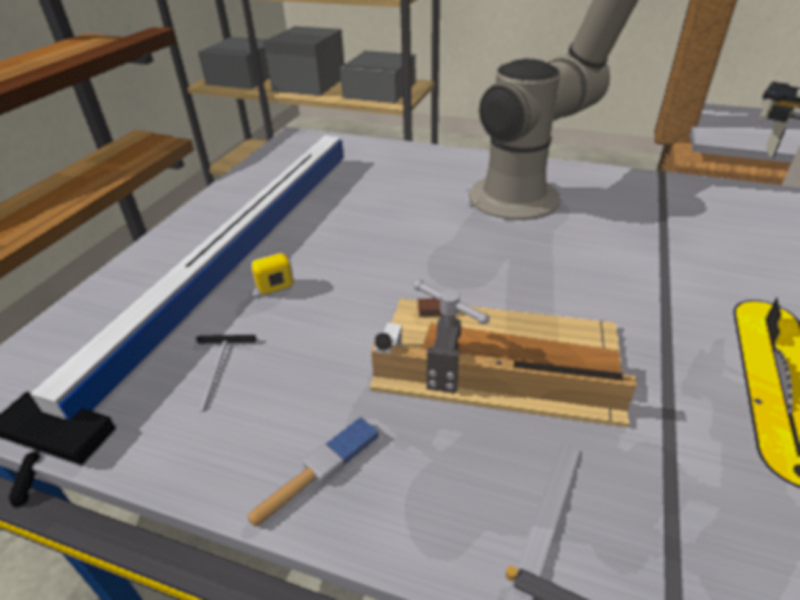

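View pics/top_b.png

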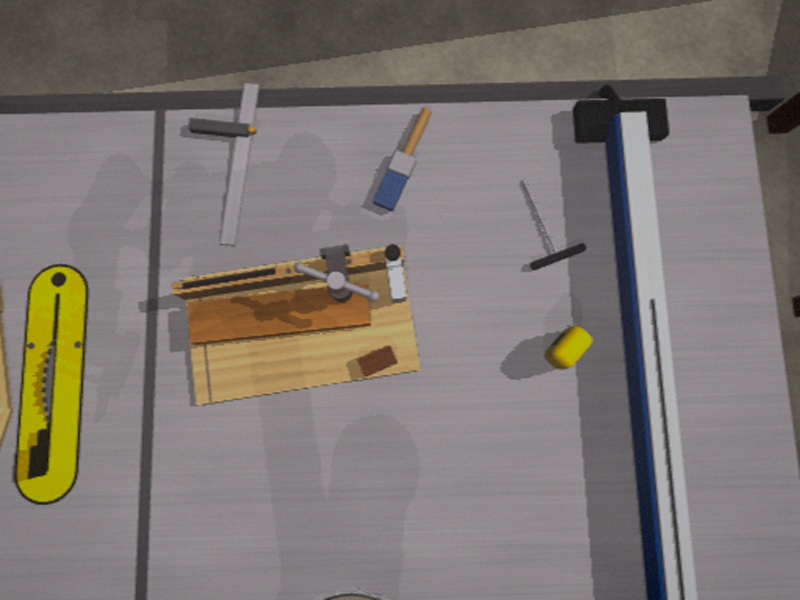

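The top view shows the sled at about (175–420, 245–405). The board is at (190–370, 285–345), the T-handle's head is at (337, 281) with balls at (299, 267) and (376, 296), the stop is at (397, 275) and the offcut at (378, 361). I'll enlarge the sled in both views.

Run:
```python
import cv2
i=cv2.imread('pics/top.png')[145:265,105:275]; cv2.imwrite('pics/t2.png',cv2.resize(i,None,fx=4.7,fy=4.7,interpolation=cv2.INTER_CUBIC))
i=cv2.imread('pics/scene.png')[175:275,235:410]; cv2.imwrite('pics/s2.png',cv2.resize(i,None,fx=4.5,fy=4.5,interpolation=cv2.INTER_CUBIC))
```

```text
(no output)
```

View pics/t2.png

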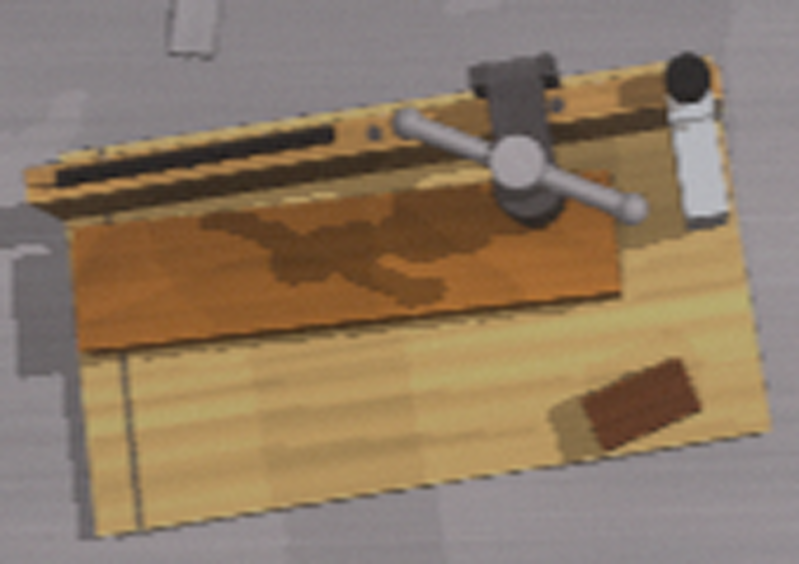

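View pics/s2.png

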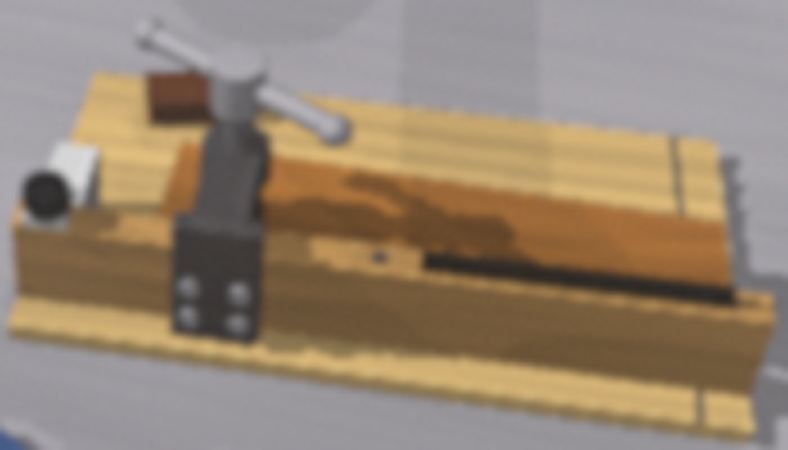

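The top crop shows the board's top corners at (70,228), (80,350), (620,293) and (612,172), and the sled's front corners at (95,537) and (770,432). The handle balls are at (408,123) and (632,208). In the scene crop the balls are at (338,128) and (148,35), with the head at (240,62).

```bash
cat >> h.py <<'E'
def ray(c,u,v):
    o=c['world_from_camera'][:3,3]; d=P(c,u,v,1.0)-o; return o,d/np.linalg.norm(d)
def atz(c,u,v,z):
    o,d=ray(c,u,v); return o+d*(z-o[2])/d[2]
def tri(a,b):
    (o1,d1),(o2,d2)=a,b; t=np.linalg.lstsq(np.c_[d1,-d2],o2-o1,rcond=None)[0]; p,q=o1+d1*t[0],o2+d2*t[1]; return (p+q)/2,np.linalg.norm(p-q)
E
python3 - <<'E'
from h import *
T=dict(np.load('pics/top.npz'));S=dict(np.load('pics/scene.npz'))
t=lambda u,v:(u/4.7-.5+105+.4,v/4.7-.5+145+.4)
s=lambda u,v:(u/4.5-.5+235+.4,v/4.5-.5+175+.4)
r=lambda x:np.round(np.array(x)*1000,1)
for n,a,b in [('ball+y',(408,123),(338,128)),('ball-y',(632,208),(148,35)),('baseLF',(95,537),(718,142)),('boardRFtop',(620,293),(187,146)),('fenceLtopback',(62,157),(772,297)),('boardLtopfence',(70,228),(732,285))]:
    p,e=tri(ray(T,*t(*a)),ray(S,*s(*b))); print(n,r(p),r(e),'depth',r(P(T,*t(*a))),r(P(S,*s(*b))))
for n,z,pts in [('base',.012,[(95,537),(770,432)]),('board',.039,[(70,228),(80,350),(620,293),(612,172)]),('head',.146,[(518,160)]),('offcut',.03,[(680,358),(702,408),(605,452),(583,402)]),('fence top front',.067,[(45,207),(24,170),(718,60)]),('stoptop',.055,[(685,225),(728,215)])]:
    for q in pts: print(n,q,r(atz(T,*t(*q),z)),'depth',r(P(T,*t(*q))))
E
```

```text
ball+y [612.3  57.  134.3] 3.0 depth [610.8  54.2 142.1] [618.1  59.4 139.8]
ball-y [566.4 -54.8 132.4] 1.6 depth [564.7 -55.9 143.3] [573.7 -51.6 138.4]
baseLF [410.9 251.8   8.4] 2.1 depth [4.110e+02 2.536e+02 1.000e-01] [397.7 254.4  -1.8]
boardRFtop [536.  -43.1  31.8] 4.3 depth [538.9 -44.5  13.4] [540.5 -39.5  36.6]
fenceLtopback [611.6 260.6  79. ] 22.0 depth [626.5 273.7  13. ] [521.  288.2  -2.1]
boardLtopfence [577.9 255.5  53.2] 4.6 depth [585.1 268.   12.9] [556.  261.2  33.6]
base (95, 537) [411.1 249.5  12. ] depth [4.110e+02 2.536e+02 1.000e-01]
base (770, 432) [ 458.4 -126.6   12. ] depth [ 458.6 -127.     5.5]
board (70, 228) [580.6 258.3  39. ] depth [585.1 268.   12.9]
board (80, 350) [512.7 250.9  39. ] depth [515.2 260.4  12.9]
board (620, 293) [535.7 -45.4  39. ] depth [538.9 -44.5  13.4]
board (612, 172) [603.7 -42.4  39. ] depth [609.  -41.4  12.4]
head (518, 160) [ 5.898e+02 -5.000e-01  1.460e+02] depth [589.4  -0.7 148. ]
offcut (680, 358) [499.7 -77.4  30. ] depth [501.1 -77.4  13.9]
offcut (702, 408) [471.9 -88.7  30. ] depth [472.8 -89.   13. ]
offcut (605, 452) [449.3 -34.9  30. ] depth [449.8 -34.1  12.7]
offcut (583, 402) [477.  -23.4  30. ] depth [477.9 -22.4  13.9]
fence top front (45, 207) [587.6 261.8  67. ] depth [589.  264.8  59.2]
fence top front (24, 170) [608.2 273.7  67. ] depth [621.8 299.6   2.1]
fence top front (718, 60) [ 658.8 -102.7   67. ] depth [ 676.3 -104.5    1.3]
stoptop (685, 225) [570.  -82.2  55. ] depth [575.1 -82.3  24.4]
stoptop (728, 215) [ 574.9 -105.7   55. ] depth [ 577.8 -106.3   37.8]
```

Request:
arm_command([
  [27,-33.5,0],
  [27,-33.5,0],
  [27,-33.5,0],
  [27,-33.5,0],
  [27,-33.5,0],
  [27,-33.5,0],
  [27,-33.5,0],
  [27,-33.5,0],
  [27,-33.5,0],
  [27,-33.5,0],
  [27,-33.5,0],
  [27,-33.5,0],
  [0,0,0],
  [0,0,0],
], spin=[-5.4,-5.4,-5.4,-5.4,-5.4,-5.4,-5.4,-5.4,-5.4,-5.4,-5.4,-5.4,0,0], jaw=-1)

```text
time: 1.5
tool_pos: [0.4857, 0.0969, 0.4041]
tool_rot: [-3.14, -0.0, 1.696]
contact_force: [-0.6, 0.2, 0.1]
opening: 0.0002
grip_force: 0.0
```

Request:
arm_command([
  [0,0,-34],
  [0,0,-34],
  [0,0,-34],
  [0,0,-34],
  [0,0,-34],
  [0,0,-34],
  [0,0,0],
  [0,0,0],
], spin=[0,0,0,0,0,0,0,0])

```text
time: 2.3
tool_pos: [0.4852, 0.0985, 0.2012]
tool_rot: [-3.141, -0.0, 1.7]
contact_force: [0.8, 1.2, -0.4]
opening: 0.0002
grip_force: 0.0
```

Request:
arm_command([
  [3,0.4,0],
  [3,0.4,0],
  [3,0.4,0],
  [3,0.4,0],
  [3,0.4,0],
  [3,0.4,0],
  [3,0.4,0],
  [3,0.4,0],
  [2,0.2,0],
  [2,0.2,0],
  [2,0.2,0],
  [1,0.1,0],
  [1,0.1,0],
  [0,0,0],
], spin=[0,0,0,0,0,0,0,0,0,0,0,0,0,0])

```text
time: 3.7
tool_pos: [0.5177, 0.1015, 0.2006]
tool_rot: [3.141, 0.0, 1.698]
contact_force: [-1.3, -0.5, -0.4]
opening: 0.0001
grip_force: 0.9
```

Run:
```python
from h import *
snap('top','t3')
i=cv2.imread('pics/t3.png')[145:265,105:275]; cv2.imwrite('pics/t3b.png',cv2.resize(i,None,fx=4.7,fy=4.7,interpolation=cv2.INTER_CUBIC))
s=observe();print(s['tool_pos'],s['contact_force'])
```

```text
[0.51764391 0.10155307 0.20066542] [-1.11326021 -0.3165818  -1.4444113 ]
```

View pics/t3b.png

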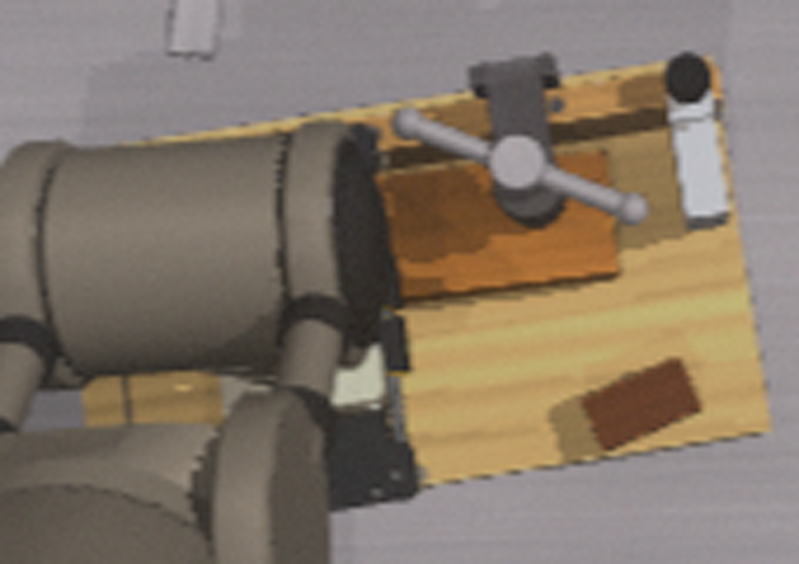

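The top crop shows the board now closer to the fence, with its right end at (605–620, 150–280). It isn't firmly against the fence yet, so I'll push on.

Request:
arm_command([
  [1,0.1,0],
  [1,0.1,0],
  [1,0.1,0],
  [0,0,0],
], spin=[0,0,0,0])

```text
time: 4.15
tool_pos: [0.5207, 0.1018, 0.2007]
tool_rot: [3.141, 0.0, 1.698]
contact_force: [-1.6, -0.3, -0.3]
opening: 0.0004
grip_force: 0.8
```

Request:
arm_command([
  [1,0.1,0],
  [1,0.1,0],
  [0,0,0],
], spin=[0,0,0])

```text
time: 4.45
tool_pos: [0.5227, 0.102, 0.2007]
tool_rot: [3.141, 0.0, 1.698]
contact_force: [-2.7, -1.0, -0.9]
opening: 0.0005
grip_force: 0.9
```

Request:
arm_command([
  [1,0.1,0],
  [1,0.1,0],
  [0,0,0],
], spin=[0,0,0])

```text
time: 4.75
tool_pos: [0.5246, 0.1022, 0.2007]
tool_rot: [3.142, 0.0, 1.698]
contact_force: [-2.2, -2.2, -0.7]
opening: 0.0004
grip_force: 1.3
```

Request:
arm_command([
  [1,0.1,0],
  [1,0.1,0],
  [0,0,0],
], spin=[0,0,0])

```text
time: 5.05
tool_pos: [0.5254, 0.1023, 0.2007]
tool_rot: [-3.138, 0.0, 1.698]
contact_force: [-9.5, -3.2, 5.5]
opening: 0.0003
grip_force: 4.7
```

Request:
arm_command([
  [-12,-1.5,0],
  [-13,-1.5,0],
  [0,0,35],
  [0,0,35],
  [10,37,20],
  [10,37,0],
  [10,37,0],
  [11,38,0],
  [11,39,0],
  [0,0,-20],
  [0,0,-34],
  [0,0,-33],
  [0,0,0],
  [0,0,0],
], spin=[0,0,0,0,0,0,0,0,0,0,0,0,0,0])

```text
time: 6.45
tool_pos: [0.554, 0.2877, 0.2043]
tool_rot: [3.141, -0.0, 1.698]
contact_force: [0.1, 0.7, 0.2]
opening: 0.0004
grip_force: 0.0
```

Run:
```python
from h import *
c=snap('top','t4');s=snap('scene','s4')
i=cv2.imread('pics/t4.png')[145:265,105:275]; j=cv2.imread('pics/s4.png')[165:275,235:410]
f=lambda a,w:cv2.resize(a,(w,int(w*a.shape[0]/a.shape[1])),interpolation=cv2.INTER_CUBIC)
cv2.imwrite('pics/ts4.png',f(i,799))
```

```text
(no output)
```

View pics/ts4.png

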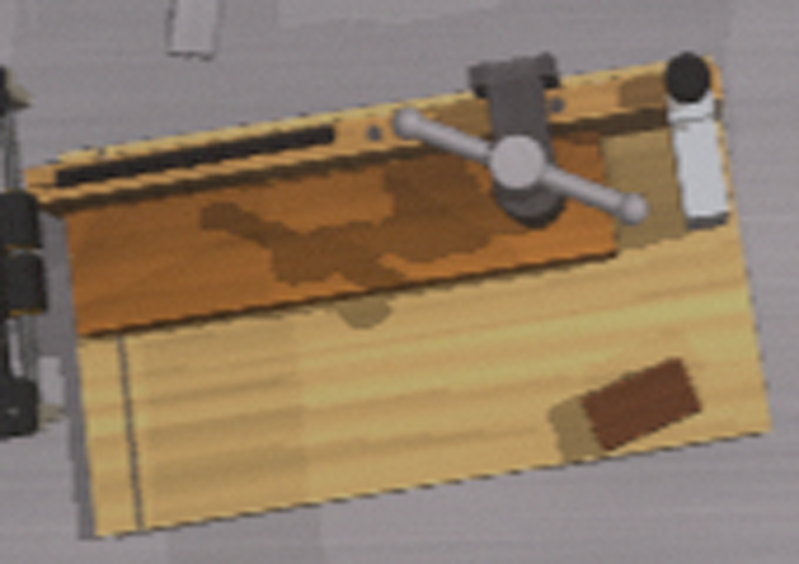

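The board lies along the fence, its left end at (72–80, 210–335) and its right end at (615, 255). I'll push it along to the stop.

Request:
arm_command([
  [0.5,-4,0],
  [0.5,-4,0],
  [0.5,-4,0],
  [0.5,-4,0],
  [0.5,-4,0],
  [0.5,-4,0],
  [0.5,-4,0],
  [0.5,-4,0],
  [0.5,-4,0],
  [0.5,-4,0],
  [0.5,-4,0],
  [0.5,-4,0],
  [0.5,-4,0],
  [0.2,-2,0],
  [0,0,0],
], spin=[0,0,0,0,0,0,0,0,0,0,0,0,0,0,0])

```text
time: 8.05
tool_pos: [0.5603, 0.2329, 0.2036]
tool_rot: [-3.141, 0.001, 1.698]
contact_force: [0.8, 1.0, 0.6]
opening: 0.0005
grip_force: 0.5
```

Request:
arm_command([
  [0.2,-1.5,0],
  [0.2,-1.5,0],
  [0,0,0],
], spin=[0,0,0])

```text
time: 8.35
tool_pos: [0.5605, 0.2304, 0.2035]
tool_rot: [-3.141, -0.0, 1.698]
contact_force: [0.3, 3.5, 0.4]
opening: 0.0004
grip_force: 1.8
```

Request:
arm_command([
  [0.1,-1,0],
  [0.1,-1,0],
  [0,0,0],
], spin=[0,0,0])

```text
time: 8.65
tool_pos: [0.5605, 0.2299, 0.2036]
tool_rot: [3.141, -0.003, 1.698]
contact_force: [-1.0, 11.1, 0.2]
opening: 0.0005
grip_force: 5.8
```

Request:
arm_command([
  [0.1,-1,0],
  [0.1,-1,0],
  [0,0,0],
], spin=[0,0,0])

```text
time: 8.95
tool_pos: [0.5604, 0.2293, 0.2036]
tool_rot: [3.141, -0.005, 1.698]
contact_force: [-1.4, 19.6, -1.5]
opening: 0.0005
grip_force: 9.8
```

Request:
arm_command([
  [-1,7.5,0],
  [-1,7.5,0],
  [0,0,35],
  [0,0,35],
  [-15,-33,0],
  [-15,-34,0],
  [-15,-34,0],
  [-16,-34,0],
  [0,0,-35],
  [0,0,-35],
  [0,0,0],
  [5,0.6,0],
  [5,0.6,0],
  [4,0.5,0],
  [4,0.5,0],
  [3,0.4,0],
  [0,0,0],
], spin=[0,0,0,0,0,0,0,0,0,0,0,0,0,0,0,0,0])

```text
time: 10.65
tool_pos: [0.5195, 0.1091, 0.2041]
tool_rot: [3.14, 0.0, 1.698]
contact_force: [0.4, -1.5, -0.4]
opening: 0.0002
grip_force: 0.0
```

Request:
arm_command([
  [2,0.2,0],
  [1,0.1,0],
  [1,0.1,0],
  [0,0,0],
], spin=[0,0,0,0])

```text
time: 11.05
tool_pos: [0.5231, 0.1094, 0.2037]
tool_rot: [3.141, 0.0, 1.698]
contact_force: [-0.3, 0.4, -0.0]
opening: 0.0001
grip_force: 0.0
```

Request:
arm_command([
  [1,0.1,0],
  [1,0.1,0],
  [1,0.1,0],
  [0,0,0],
], spin=[0,0,0,0])

```text
time: 11.45
tool_pos: [0.5248, 0.1097, 0.2034]
tool_rot: [-3.137, -0.0, 1.698]
contact_force: [-7.4, -0.9, 4.7]
opening: 0.0007
grip_force: 3.8
```

Request:
arm_command([
  [1,0.1,0],
  [1,0.1,0],
  [0,0,0],
  [-12,-1.5,0],
  [-13,-1.5,0],
  [0,0,40],
  [0,0,40],
  [-20,0,40],
  [-40,0,20],
  [-40,0,0],
  [0,0,0],
], spin=[0,0,0,0,0,0,0,0,0,0,0])

```text
time: 12.55
tool_pos: [0.3989, 0.1071, 0.344]
tool_rot: [-3.139, -0.0, 1.699]
contact_force: [1.0, -0.2, 0.7]
opening: 0.0004
grip_force: 0.0
```

Run:
```python
from h import *
c=snap('top','t5');s=snap('scene','s5')
i=cv2.imread('pics/t5.png')[145:265,105:275]; j=cv2.imread('pics/s5.png')[175:275,235:410]
f=lambda a,w:cv2.resize(a,(w,int(w*a.shape[0]/a.shape[1])),interpolation=cv2.INTER_CUBIC)
a,b=f(i,470),f(j,470); cv2.imwrite('pics/ts5.png',np.vstack([a,b])[:600])
print(a.shape,b.shape)
```

```text
(331, 470, 3) (268, 470, 3)
```

View pics/ts5.png

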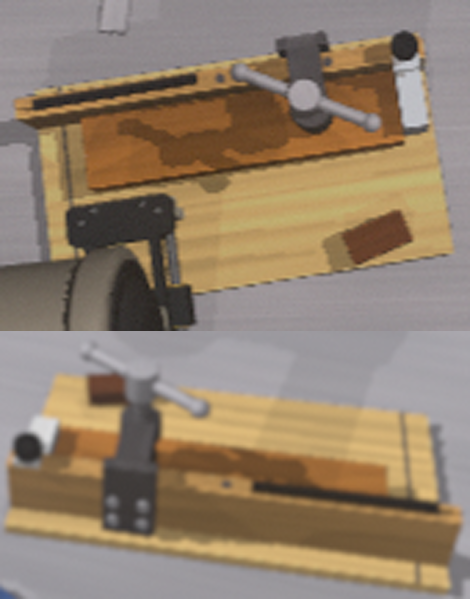

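The board lies along the fence and against the stop: its right end is at about (402, 145), meeting the stop at (400–425), and the bystanders haven't moved. Next I'll straddle the T-handle, spanning its axis, and turn.

Request:
arm_command([
  [14.6,-8.2,0],
  [14.6,-8.2,0],
  [14.6,-8.2,0],
  [14.6,-8.2,0],
  [14.6,-8.2,0],
  [14.6,-8.2,0],
  [14.6,-8.2,0],
  [14.6,-8.2,0],
  [14.6,-8.2,0],
  [14.6,-8.2,0],
  [14.6,-8.2,0],
  [14.8,-8.4,0],
  [15,-8.4,0],
  [0,0,0],
  [0,0,0],
], spin=[8.3,8.3,8.3,8.3,8.3,8.3,8.3,8.3,8.3,8.3,8.3,8.3,8.4,0,0], jaw=0.3, squeeze=30)

```text
time: 14.15
tool_pos: [0.5939, -0.0002, 0.3428]
tool_rot: [3.141, -0.001, -2.705]
contact_force: [0.5, 0.7, 0.7]
opening: 0.0594
grip_force: 0.0
```

Run:
```python
from h import *
s=observe();print(s['tool_pos'],np.degrees(s['tool_rot']),s['torque'],s['contact_force'],np.degrees(s['qpos']),s['opening'])
```

```text
[ 5.93882942e-01 -2.47870455e-04  3.42823987e-01] [ 1.79954968e+02 -4.51116598e-02 -1.54960872e+02] [0.09678664 0.06612944 0.01030233] [0.5285183  0.71467276 0.68924766] [-7.41848453e+00  2.97703841e+01  8.12194346e+01  1.47611888e-02
  6.90724144e+01 -1.22462875e+02] 0.05942036785424763
```

Request:
arm_command([
  [-4.6,0,0],
  [0,0,-15],
  [0,0,-15],
  [0,0,-10],
  [0,0,-10],
  [0,0,0],
  [0,0,0],
], spin=[0,0,0,0,0,0,0])

```text
time: 14.85
tool_pos: [0.5889, 0.0, 0.294]
tool_rot: [3.142, 0.0, -2.701]
contact_force: [0.5, -0.4, -0.0]
opening: 0.0597
grip_force: 0.0
```

```bash
cat > o.py <<'E'
from h import *
s=observe();print(s['time'],np.round(s['tool_pos'],4),'yaw',np.degrees(s['tool_rot'])[2].round(1),'T',np.round(s['torque'],3),'F',np.round(s['contact_force'],1),'q6',np.degrees(s['qpos'])[5].round(1))
E
python3 o.py
```

```text
14.85 [0.5889 0.     0.294 ] yaw -154.7 T [ 0.087  0.038 -0.055] F [ 0.5 -0.4 -0. ] q6 -122.7
```

Request:
arm_command([
  [0,0,0],
  [0,0,0],
  [0,0,0],
  [0,0,0],
  [0,0,0],
  [0,0,0],
  [0,0,0],
  [0,0,0],
  [0,0,0],
  [0,0,0],
  [0,0,0],
  [0,0,0],
  [0,0,0],
  [0,0,0],
  [0,0,0],
  [0,0,0],
  [0,0,0],
  [0,0,0],
  [0,0,0],
  [0,0,0],
], spin=[-6,-6,-6,-6,-6,-6,-6,-6,-6,-6,-6,-6,-6,-6,-6,-6,-6,-6,-6,-6])

```text
time: 16.85
tool_pos: [0.5889, 0.0004, 0.2944]
tool_rot: [3.141, -0.001, 1.484]
contact_force: [-0.2, 1.7, -0.5]
opening: 0.0596
grip_force: 0.9
```

```bash
python3 o.py
python3 - <<'E'
from h import *
c=snap('top','t6');s=snap('scene','s6')
i=cv2.imread('pics/t6.png')[145:265,105:275]; j=cv2.imread('pics/s6.png')[165:275,235:410]
f=lambda a,w:cv2.resize(a,(w,int(w*a.shape[0]/a.shape[1])),interpolation=cv2.INTER_CUBIC)
cv2.imwrite('pics/ts6.png',np.vstack([f(i,440),f(j,440)])[:600])
E
```

```text
16.85 [5.889e-01 4.000e-04 2.944e-01] yaw 85.0 T [0.26  0.023 0.025] F [-0.2  1.7 -0.5] q6 -2.5
```

View pics/ts6.png

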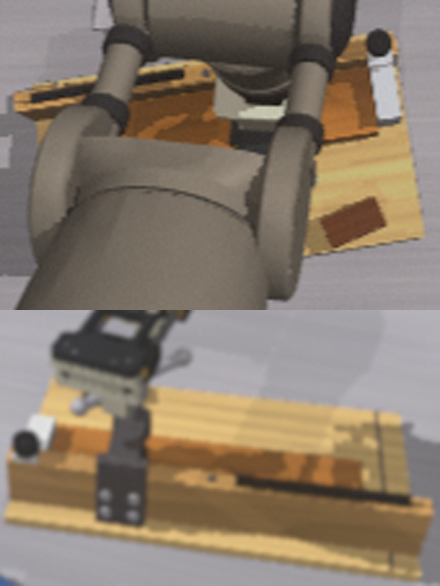

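The handle turns with the fingers: in the scene crop its bar has swung to run (80,405)–(185,355). I'll carry on.

Request:
arm_command([
  [0,0,0],
  [0,0,0],
  [0,0,0],
  [0,0,0],
  [0,0,0],
  [0,0,0],
  [0,0,0],
  [0,0,0],
  [0,0,0],
  [0,0,0],
  [0,0,0],
  [0,0,0],
  [0,0,0],
  [0,0,0],
  [0,0,0],
  [0,0,0],
  [0,0,0],
  [0,0,0],
  [0,0,0],
  [0,0,0],
], spin=[-6,-6,-6,-6,-6,-6,-6,-6,-6,-6,-6,-6,-6,-6,-6,-6,-6,-4,-4,0])

```text
time: 18.95
tool_pos: [0.5888, 0.0001, 0.294]
tool_rot: [-3.141, -0.0, -0.429]
contact_force: [0.4, 0.5, -0.3]
opening: 0.0592
grip_force: 0.5
```

```bash
python3 o.py
```

```text
18.95 [5.888e-01 1.000e-04 2.940e-01] yaw -24.6 T [0.141 0.247 0.096] F [ 0.4  0.5 -0.3] q6 107.2
```

Request:
arm_command([
  [0,0,0],
  [0,0,0],
  [0,0,0],
  [0,0,0],
  [0,0,0],
], spin=[-5,-5,-5,-5,-5])

```text
time: 19.45
tool_pos: [0.5887, 0.0002, 0.2938]
tool_rot: [3.142, 0.0, -0.867]
contact_force: [-1.1, 1.4, -1.1]
opening: 0.0599
grip_force: 1.1
```

```bash
python3 o.py
```

```text
19.45 [5.887e-01 2.000e-04 2.938e-01] yaw -49.7 T [0.34  0.312 0.112] F [-1.1  1.4 -1.1] q6 132.2
```

Request:
arm_command([
  [0,0,0],
  [0,0,0],
  [0,0,0],
  [0,0,0],
  [0,0,0],
], spin=[-5,-5,-5,-5,-5])

```text
time: 19.95
tool_pos: [0.5888, 0.0002, 0.2939]
tool_rot: [3.141, 0.0, -1.304]
contact_force: [-0.1, 2.0, -0.2]
opening: 0.0598
grip_force: 1.0
```

```bash
python3 o.py
```

```text
19.95 [5.888e-01 2.000e-04 2.939e-01] yaw -74.7 T [0.439 0.279 0.026] F [-0.1  2.  -0.2] q6 157.2
```

Request:
arm_command([
  [0,0,0],
  [0,0,15],
  [0,0,15],
  [0,0,15],
  [0,0,0],
  [0,0,0],
  [0,0,0],
  [0,0,0],
  [0,0,0],
  [0,0,0],
  [0,0,0],
  [0,0,0],
  [0,0,0],
  [0,0,0],
  [0,0,0],
  [0,0,0],
  [0,0,0],
  [0,0,0],
  [0,0,0],
  [0,0,0],
], spin=[5,0,0,0,8,8,8,8,8,8,8,8,8,8,8,8,8,8,8,8])

```text
time: 21.95
tool_pos: [0.5889, -0.0003, 0.3393]
tool_rot: [3.14, -0.0, 1.027]
contact_force: [-0.4, -0.2, 1.0]
opening: 0.0595
grip_force: 0.0
```

Request:
arm_command([
  [0,0,0],
  [0,0,0],
  [0,0,0],
  [0,0,0],
  [0,0,0],
  [0,0,0],
  [0,0,0],
  [0,0,0],
  [0,0,-15],
  [0,0,-15],
  [0,0,-15],
  [0,0,-3],
  [0,0,0],
  [0,0,0],
], spin=[8,8,8,8,8,8,8,6,0,0,0,0,0,0])

```text
time: 23.35
tool_pos: [0.5891, -0.0002, 0.2917]
tool_rot: [3.14, 0.001, 2.1]
contact_force: [0.0, -0.2, 0.6]
opening: 0.0601
grip_force: 0.0
```

```bash
python3 o.py
```

```text
23.35 [ 5.891e-01 -2.000e-04  2.917e-01] yaw 120.3 T [-0.007  0.011 -0.018] F [ 0.  -0.2  0.6] q6 -37.8
```

Request:
arm_command([
  [0,0,0],
  [0,0,0],
  [0,0,0],
  [0,0,0],
  [0,0,0],
  [0,0,0],
  [0,0,0],
], spin=[-5,-5,-5,-5,-5,-5,-5])

```text
time: 24.05
tool_pos: [0.589, 0.0003, 0.2917]
tool_rot: [3.14, -0.001, 1.486]
contact_force: [-0.2, 1.8, -0.7]
opening: 0.0598
grip_force: 0.9
```

```bash
python3 o.py
```

```text
24.05 [5.890e-01 3.000e-04 2.917e-01] yaw 85.1 T [0.281 0.037 0.028] F [-0.2  1.8 -0.7] q6 -2.6
```

Request:
arm_command([
  [0,0,0],
  [0,0,0],
  [0,0,0],
], spin=[-5,-5,-5])

```text
time: 24.35
tool_pos: [0.5891, 0.0003, 0.2918]
tool_rot: [3.14, -0.001, 1.224]
contact_force: [0.2, 1.8, -0.0]
opening: 0.0593
grip_force: 0.9
```

```bash
python3 o.py
```

```text
24.35 [5.891e-01 3.000e-04 2.918e-01] yaw 70.1 T [0.196 0.009 0.076] F [ 0.2  1.8 -0. ] q6 12.4
```

Request:
arm_command([
  [0,0,0],
  [0,0,0],
  [0,0,0],
], spin=[-5,-5,-5])

```text
time: 24.65
tool_pos: [0.5892, 0.0003, 0.2918]
tool_rot: [3.14, -0.002, 0.962]
contact_force: [0.8, 2.2, -0.2]
opening: 0.06
grip_force: 0.9
```

```bash
python3 o.py
```

```text
24.65 [5.892e-01 3.000e-04 2.918e-01] yaw 55.1 T [ 0.199 -0.064  0.065] F [ 0.8  2.2 -0.2] q6 27.4
```

Request:
arm_command([
  [0,0,0],
  [0,0,0],
  [0,0,0],
], spin=[-5,-5,-5])

```text
time: 24.95
tool_pos: [0.5893, 0.0002, 0.2919]
tool_rot: [3.14, -0.002, 0.7]
contact_force: [1.7, 1.4, -0.9]
opening: 0.0597
grip_force: 0.9
```

```bash
python3 o.py
```

```text
24.95 [5.893e-01 2.000e-04 2.919e-01] yaw 40.1 T [ 0.149 -0.097  0.098] F [ 1.7  1.4 -0.9] q6 42.4
```

Request:
arm_command([
  [0,0,0],
  [0,0,0],
  [0,0,0],
], spin=[-5,-5,-5])

```text
time: 25.25
tool_pos: [0.5893, 0.0001, 0.2919]
tool_rot: [3.14, -0.003, 0.439]
contact_force: [2.0, 0.5, -1.3]
opening: 0.06
grip_force: 0.9
```

```bash
python3 o.py
```

```text
25.25 [5.893e-01 1.000e-04 2.919e-01] yaw 25.1 T [ 0.102 -0.075  0.031] F [ 2.   0.5 -1.3] q6 57.4
```

Request:
arm_command([
  [0,0,0],
  [0,0,0],
  [0,0,0],
], spin=[-5,-5,-5])

```text
time: 25.55
tool_pos: [0.5892, 0.0001, 0.2918]
tool_rot: [3.141, -0.002, 0.177]
contact_force: [1.5, 1.9, -0.7]
opening: 0.0595
grip_force: 1.0
```

```bash
python3 o.py
```

```text
25.55 [5.892e-01 1.000e-04 2.918e-01] yaw 10.1 T [0.099 0.08  0.098] F [ 1.5  1.9 -0.7] q6 72.4
```

Request:
arm_command([
  [0,0,0],
  [0,0,0],
  [0,0,0],
], spin=[-5,-5,-5])

```text
time: 25.85
tool_pos: [0.589, 0.0001, 0.2916]
tool_rot: [-3.141, -0.001, -0.085]
contact_force: [0.1, 0.8, -1.7]
opening: 0.06
grip_force: 1.1
```

```bash
python3 o.py
```

```text
25.85 [5.890e-01 1.000e-04 2.916e-01] yaw -4.9 T [0.101 0.183 0.047] F [ 0.1  0.8 -1.7] q6 87.4
```

Request:
arm_command([
  [0,0,0],
  [0,0,0],
  [0,0,0],
], spin=[-5,-5,-5])

```text
time: 26.15
tool_pos: [0.5889, 0.0003, 0.2915]
tool_rot: [-3.141, -0.001, -0.347]
contact_force: [0.8, 2.0, -2.5]
opening: 0.0597
grip_force: 1.7
```

```bash
python3 o.py
```

```text
26.15 [5.889e-01 3.000e-04 2.915e-01] yaw -19.9 T [0.257 0.299 0.081] F [ 0.8  2.  -2.5] q6 102.4
```

Request:
arm_command([
  [0,0,0],
  [0,0,0],
  [0,0,0],
], spin=[-5,-5,-5])

```text
time: 26.45
tool_pos: [0.5888, 0.0005, 0.2913]
tool_rot: [-3.141, 0.0, -0.608]
contact_force: [-0.2, 3.0, -2.5]
opening: 0.0596
grip_force: 2.8
```

```bash
python3 o.py
```

```text
26.45 [5.888e-01 5.000e-04 2.913e-01] yaw -34.8 T [0.491 0.272 0.248] F [-0.2  3.  -2.5] q6 117.4
```

Request:
arm_command([
  [0,0,0],
  [0,0,0],
  [0,0,0],
], spin=[-5,-5,0])

```text
time: 26.75
tool_pos: [0.5888, 0.0003, 0.2913]
tool_rot: [-3.141, -0.0, -0.78]
contact_force: [-0.4, 1.1, -1.0]
opening: 0.06
grip_force: 0.7
```

```bash
python3 o.py
```

```text
26.75 [5.888e-01 3.000e-04 2.913e-01] yaw -44.7 T [0.196 0.203 0.09 ] F [-0.4  1.1 -1. ] q6 127.3
```

Request:
arm_command([
  [0,0,0],
  [0,0,0],
], spin=[-5,-5])

```text
time: 26.95
tool_pos: [0.5887, 0.0007, 0.2912]
tool_rot: [-3.141, 0.001, -0.955]
contact_force: [-1.7, 5.9, -0.9]
opening: 0.0598
grip_force: 4.8
```

```bash
python3 o.py
```

```text
26.95 [0.5887 0.0007 0.2912] yaw -54.7 T [0.899 0.386 0.288] F [-1.7  5.9 -0.9] q6 137.3
```

Request:
arm_command([
  [0,0,0],
  [0,0,0],
], spin=[-4,-4])

```text
time: 27.15
tool_pos: [0.5887, 0.0009, 0.2911]
tool_rot: [-3.141, 0.002, -1.094]
contact_force: [-1.0, 6.5, -1.6]
opening: 0.0596
grip_force: 5.6
```

```bash
python3 o.py
```

```text
27.15 [0.5887 0.0009 0.2911] yaw -62.7 T [1.005 0.35  0.426] F [-1.   6.5 -1.6] q6 145.2
```

Request:
arm_command([
  [0,0,0],
  [0,0,0],
], spin=[-4,-4])

```text
time: 27.35
tool_pos: [0.5887, 0.001, 0.2911]
tool_rot: [-3.141, 0.002, -1.233]
contact_force: [-1.7, 6.8, -1.9]
opening: 0.0595
grip_force: 6.3
```

```bash
python3 o.py
```

```text
27.35 [0.5887 0.001  0.2911] yaw -70.6 T [1.139 0.319 0.389] F [-1.7  6.8 -1.9] q6 153.2
```

Request:
arm_command([
  [0,0,0],
  [0,0,0],
], spin=[-4,-4])

```text
time: 27.55
tool_pos: [0.5887, 0.0012, 0.291]
tool_rot: [-3.142, 0.002, -1.372]
contact_force: [-0.1, 7.4, -2.0]
opening: 0.0596
grip_force: 7.1
```

```bash
python3 o.py
```

```text
27.55 [0.5887 0.0012 0.291 ] yaw -78.6 T [1.291 0.226 0.45 ] F [-0.1  7.4 -2. ] q6 161.2
```

Request:
arm_command([
  [0,0,0],
], spin=[-3])

```text
time: 27.65
tool_pos: [0.5887, 0.0012, 0.2909]
tool_rot: [3.142, 0.002, -1.425]
contact_force: [0.0, 7.3, -2.3]
opening: 0.0596
grip_force: 7.0
```

```bash
python3 o.py
```

```text
27.65 [0.5887 0.0012 0.2909] yaw -81.6 T [1.247 0.173 0.457] F [ 0.   7.3 -2.3] q6 164.2
```

Request:
arm_command([
  [0,0,0],
], spin=[-3])

```text
time: 27.75
tool_pos: [0.5887, 0.0013, 0.2909]
tool_rot: [3.142, 0.002, -1.476]
contact_force: [0.7, 7.4, -2.8]
opening: 0.0595
grip_force: 7.4
```

```bash
python3 o.py
```

```text
27.75 [0.5887 0.0013 0.2909] yaw -84.6 T [1.324 0.123 0.522] F [ 0.7  7.4 -2.8] q6 167.2
```

The torque while turning is now about 0.5 N m, which counts as firm. I'll back off, lift clear and check.

Request:
arm_command([
  [0,0,0],
  [0,0,0],
  [0,0,15],
  [0,0,20],
  [0,0,30],
  [0,0,40],
  [-30,20,20],
  [-40,40,0],
  [-40,50,0],
  [-20,30,0],
  [0,0,0],
  [0,0,0],
], spin=[6,6,0,0,0,0,0,0,0,0,0,0])

```text
time: 28.95
tool_pos: [0.4722, 0.1246, 0.4168]
tool_rot: [-3.139, -0.001, -1.266]
contact_force: [0.7, 0.4, 0.3]
opening: 0.0596
grip_force: 0.0
```

```bash
python3 o.py
python3 - <<'E'
from h import *
c=snap('top','t7');s=snap('scene','s7')
i=cv2.imread('pics/t7.png')[145:265,105:275]; j=cv2.imread('pics/s7.png')[165:275,235:410]
f=lambda a,w:cv2.resize(a,(w,int(w*a.shape[0]/a.shape[1])),interpolation=cv2.INTER_CUBIC)
cv2.imwrite('pics/ts7.png',np.vstack([f(i,440),f(j,440)])[:600])
E
```

```text
28.95 [0.4722 0.1246 0.4168] yaw -72.5 T [0.065 0.153 0.033] F [0.7 0.4 0.3] q6 168.3
```

View pics/ts7.png

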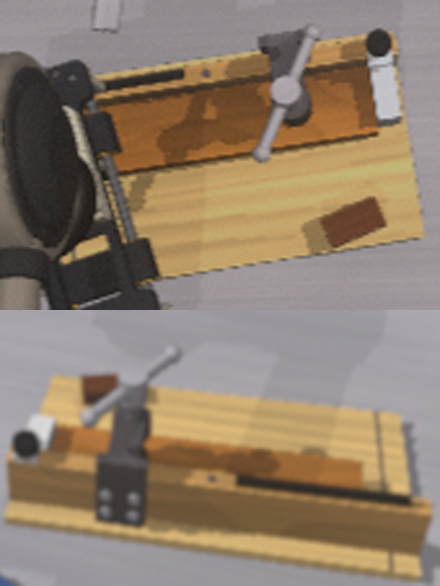

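The board is still along the fence and against the stop, with its right end at about (380, 135). The bar has turned about 450°, the bystanders haven't moved, and the gripper is clear. I'm handing in.

```bash
python3 -c "
from cell import *
print(hand_in())"
```

```text
the job is handed in; nothing more can be done
None
```

I handed the job in: the board is seated against the fence and end stop, and the hold-down is firm at about 0.5 N m (my estimate for the foot is 60–85 N); the gripper is clear, the bystanders on the sled look unmoved and the arm stayed away from the tape and hex key, but no verdict came back.

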